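# Empty the front bin of a flow rack through its drop gate

## Task

The tipping cradle beside the flow-rack lane was left tipped: set it back home, then move the front bin, still shut and full, sideways out of the lane into the cradle right up to its far wall, so that the next bins roll down to the stop. Then lower the gate of the bin in the cradle all the way and only after that tip the cradle forward by its lever as far as it goes, so that the two rollers slide out through the gate into the tray. Finally bring the cradle home again with the empty bin in it and its gate left down; the other bins stay shut and full in the lane, and the things standing about stay where they are.

Things in the scene. Friction and masses are not known exactly. Their poses are not given: they have to be found in the camera images.
- rack: bench flow rack, fixed; origin on the bench under the lane's front stop, x up the lane (away from robot), y left, z up. Lane of free rollers, y -78 to -8 mm, rises along x at 0.21 rad; roller tops 90 mm up at the stop (x=0), end x=262. The stop (small upright rollers) is 18 mm high. 30 mm side guides only from x=84 mm: both sides of the front bin are open. Left of it, y -3 to 72 mm, the tipping cradle
- lane_front (a point): point on the roller tops below the centre of a bin that stands at the front stop; axes as the rack's (not sloped)
- cradle (a joint): tilt of the tipping cradle, rad, about the rack's y axis through point pivot; stiff, stays where left. 0 = home on its stop: its floor continues the lane's slope, 1.5 mm below the roller tops, to take a bin pushed in sideways. Grows to 0.85 (end stop) as the front tips down towards the robot. Starts partly tipped; 3 to 6 N at the knob moves it
- pivot (a point): point on the cradle's hinge axis, below the middle of its front edge, 80 mm above the bench
- cradle_floor (a point): point on the cradle's floor, moving with it, where a bin's underside centre belongs when pushed to the left wall; x up the floor, y left, z out of it. Left wall 30 mm high, rear wall 24 mm, right side open; in front only two 22 mm high corner posts that hold the bin back, 60 mm free between them for the gate
- cradle_knob (a point): centre of the black ball (24 mm) on top of the cradle's lever, a 9 mm rod on its left side; moves with the cradle on a circle of 146 mm radius about the hinge axis, 218 mm above the bench when home. Pull it towards the robot to tip, push it away to bring the cradle home
- bin_1: black open bin 80 (x) x 70 (y) x 36 mm high, side walls 8 mm, floor and rear wall 3 mm, 0.15 kg; origin: centre of its underside; -x: its front. Foremost in the lane at the start, tilted with it, holding two nylon rollers. Front end closed by a grey 52 mm wide drop gate, hinged 38.5 mm before and 4 mm above the origin, which rises to 47.5 mm over the underside (above the walls) and ends in a lip jutting 13 mm forward
- gate_1 (a joint): drop gate of bin_1, rad: 0 = shut (upright), grows as its top swings forward and down, 1.57 = level with the bin's floor as a tongue, end stop 1.65; about the bin's y axis; stiff, stays where left; 1 to 3 N down on the lip (the slope already leans it forward) swings it
- gate_1_lip (a point): middle of the top face of the lip on bin_1's gate, moves with the gate
- bin_2: black open bin 80 (x) x 70 (y) x 36 mm high, side walls 8 mm, floor and rear wall 3 mm, 0.15 kg; origin: centre of its underside; -x: its front. Gate as on bin_1. Second in the lane, rolls down by itself when bin_1 has gone; holds one roller
- gate_2 (a joint): drop gate of bin_2, rad, as gate_1; to stay shut
- bin_3: black open bin 80 (x) x 70 (y) x 36 mm high, side walls 8 mm, floor and rear wall 3 mm, 0.15 kg; origin: centre of its underside; -x: its front. Gate as on bin_1. Last in the lane; holds one roller
- gate_3 (a joint): drop gate of bin_3, rad, as gate_1; to stay shut
- roller_a_mid (a point): centre of a white nylon guide roller (flanged, 21 mm diameter x 26 mm), loose in bin_1
- roller_b_mid (a point): centre of a white nylon guide roller (flanged, 21 mm diameter x 26 mm), loose in bin_1
- roller_c_mid (a point): centre of a white nylon guide roller (flanged, 21 mm diameter x 26 mm), loose in bin_2
- roller_d_mid (a point): centre of a white nylon guide roller (flanged, 21 mm diameter x 26 mm), loose in bin_3
- tray: black open tray 138 (x) x 198 (y) x 25 mm, walls 2 mm, loose on the bench below the front of the cradle; origin: centre of its underside
- lens: bystander: black barrel lens standing upright, 34 mm diameter x 76 mm; origin: centre of its underside
- dropper_bottle: bystander: brown dropper bottle, 33 mm diameter x 92 mm; origin: centre of its underside
- magnifier: bystander: black loupe, 37 mm diameter x 28 mm; origin: centre of its underside
Things that resemble listed ones, but are neither listed nor needed, are in the scene too. Leave any blue look-alike of the bin_2 alone.

How it is judged (in metres and radians):
On the way, in this order (a step that is already met when the one before it is completed fails the run):
1. the cradle is back home (tilt under 0.05 rad), the front bin still at the stop (value of joint cradle below 0.05 rad and distance between bin_1 and lane_front below 0.012 m), for 0.2 s.
2. bin_1 stands in the home cradle, shut and with its two rollers, and the bins behind have rolled down to the stop (value of joint cradle below 0.08 rad and value of joint gate_1 below 0.3 rad and x of bin_1 in the frame of cradle_floor between -0.014 and 0.014 m and y of bin_1 in the frame of cradle_floor between -0.012 and 0.012 m and z of bin_1 in the frame of cradle_floor between -0.008 and 0.01 m and distance between bin_2 and lane_front below 0.01 m and x of bin_3 in the frame of bin_2 between 0.07 and 0.092 m and x of roller_a_mid in the frame of bin_1 between -0.045 and 0.04 m and y of roller_a_mid in the frame of bin_1 between -0.035 and 0.035 m and z of roller_a_mid in the frame of bin_1 between 0 and 0.04 m and x of roller_b_mid in the frame of bin_1 between -0.045 and 0.04 m and y of roller_b_mid in the frame of bin_1 between -0.035 and 0.035 m and z of roller_b_mid in the frame of bin_1 between 0 and 0.04 m), for 0.2 s.
3. the gate of bin_1 is lowered (over 1.2 rad) while the cradle is home and the rollers are still in the bin or on its gate (value of joint gate_1 above 1.2 rad and value of joint cradle below 0.12 rad and x of bin_1 in the frame of cradle_floor between -0.014 and 0.014 m and y of bin_1 in the frame of cradle_floor between -0.012 and 0.012 m and z of bin_1 in the frame of cradle_floor between -0.008 and 0.01 m and height (world z) of each of roller_a_mid, roller_b_mid above 0.07 m), for 0.2 s.
4. the cradle is tipped over 0.65 rad and the two rollers lie in the tray (value of joint cradle above 0.65 rad and x of roller_a_mid in the frame of tray between -0.066 and 0.066 m and y of roller_a_mid in the frame of tray between -0.096 and 0.096 m and z of roller_a_mid in the frame of tray between 0 and 0.03 m and x of roller_b_mid in the frame of tray between -0.066 and 0.066 m and y of roller_b_mid in the frame of tray between -0.096 and 0.096 m and z of roller_b_mid in the frame of tray between 0 and 0.03 m), for 0.2 s.
At the end, for the whole second after the job is handed in: Cradle home (under 0.06 rad) with bin_1 in place (14 mm along, 12 mm across, 10 mm up), gate down (over 1.1 rad); its two rollers lie in the tray; bin_2 at the front stop (within 10 mm), bin_3 right behind it, each with its roller; bins at rest (value of joint cradle below 0.06 rad and value of joint gate_1 above 1.1 rad and x of bin_1 in the frame of cradle_floor between -0.014 and 0.014 m and y of bin_1 in the frame of cradle_floor between -0.012 and 0.012 m and z of bin_1 in the frame of cradle_floor between -0.008 and 0.01 m and distance between bin_2 and lane_front below 0.01 m and x of bin_3 in the frame of bin_2 between 0.07 and 0.092 m and x of roller_a_mid in the frame of tray between -0.066 and 0.066 m and y of roller_a_mid in the frame of tray between -0.096 and 0.096 m and z of roller_a_mid in the frame of tray between 0 and 0.03 m and x of roller_b_mid in the frame of tray between -0.066 and 0.066 m and y of roller_b_mid in the frame of tray between -0.096 and 0.096 m and z of roller_b_mid in the frame of tray between 0 and 0.03 m and x of roller_c_mid in the frame of bin_2 between -0.045 and 0.04 m and y of roller_c_mid in the frame of bin_2 between -0.035 and 0.035 m and z of roller_c_mid in the frame of bin_2 between 0 and 0.04 m and x of roller_d_mid in the frame of bin_3 between -0.045 and 0.04 m and y of roller_d_mid in the frame of bin_3 between -0.035 and 0.035 m and z of roller_d_mid in the frame of bin_3 between 0 and 0.04 m and linear speed of each of bin_1, bin_2 below 0.02 m/s); the robot touches nothing.
It fails at once if the gate of bin_2 or bin_3 opened (over 0.4 rad) (value of joint any of gate_2, gate_3 above 0.4 rad).
It fails at once if the spare lens moved over 30 mm or knocked over (distance of lens from where it was at the start of the episode above 0.03 m or angle between lens's own z axis and vertical above 0.5 rad).
It fails at once if the dropper bottle moved over 30 mm or knocked over (distance of dropper_bottle from where it was at the start of the episode above 0.03 m or angle between dropper_bottle's own z axis and vertical above 0.5 rad).
It fails at once if the loupe moved over 30 mm or knocked over (distance of magnifier from where it was at the start of the episode above 0.03 m or angle between magnifier's own z axis and vertical above 0.5 rad).
It fails at once if the cradle tipped while the gate of the bin in it is still shut (value of joint cradle above 0.2 rad and value of joint gate_1 below 1 rad and (x of bin_1 in the frame of cradle_floor between -0.014 and 0.014 m and y of bin_1 in the frame of cradle_floor between -0.012 and 0.012 m and z of bin_1 in the frame of cradle_floor between -0.008 and 0.01 m)).
It also fails if it takes over 66 s, if anything falls off the work surface, if the arm or the gripper's body presses on something with over 40 N, if the wrist force passes 120 N, or if a joint passes its speed limit or range.

## Robot

A 6-joint arm with a two-finger parallel gripper is mounted at the origin on a cart in front of the work surface, level with it; the furniture and walls round the work are solid. World frame = base frame: x ahead of the robot, y to its left, z up, the work surface at z = 0. Lengths are in mm, angles in rad, forces in N, time in s.
With the tool pointing down it reaches from about 300 to 775 mm from the base axis. Payload 14.6 kg.
Tool frame: the origin (TCP) lies on the centre line of the jaws, within the pads' length; the fingertips stand 19 mm ahead of it and the grasp point (between the pads) is the TCP (bot.tip_reach is the distance from the TCP to the fingertips, in mm); z points along the fingers, y is the line along which they close (so a half turn about z gives the same grasp; the last joint's range is limited). The gripper opens to 85 mm and grips with 20 to 120 N. Pads are 22 mm wide; open, the fingers measure 114 mm over their backs; the gripper's body (76 mm by 85 mm) begins 54 mm behind the grasp point. The pads swing forward as they close: fully open they stand 13 mm farther back than shut.
Start: joints at [-1.211, 0.3, 1.521, -0, 1.321, -0.067], TCP at [227.67, -500.655, 222.281] pointing down, gripper open.
Joint ranges: [-3.03, 3.03], [-0.79, 2.21], [0.23, 2.52], [-1.04, 4.18], [0, 3.07], [-2.55, 2.55]. Speed limits (rad/s): [2.22, 2.22, 2.57, 3.14, 3.14, 3.14].

## Interface

Orientations are given as a unit quaternion [w, x, y, z].
In Python, from rig import bot gives the robot as it stands. Calls block until the motion is done:
- bot.move_to(position, orientation): joint-space move of the TCP to a pose.
- bot.servo_line(position, attitude=None, speed=150, until_force=None): straight line of the TCP; attitude=None keeps the orientation; speed is the mean speed in mm/s. With until_force (N) it stops when the force on the tool has changed by that much, and returns True; else False.
- bot.move_joints(angles): joint-space move.
- bot.move_gripper(opening, grip_force=None): finger opening in mm; grip_force is the grip in N (None keeps the last); returns when the fingers have stopped.
- bot.dwell(seconds).
- bot.ik(position, orientation): joint angles nearest the present ones, or None.
- bot.read_state(): the state.
- bot.read_camera(name): name is "side" or "top" or "wrist"; returns a dict with "image" (400x640x3 uint8, blue, green, red), "depth" (400x640 float32, mm along the optical axis (not along the pixel's ray), 0 where there is no reading), "fovy" (degrees; the focal length in pixels is half the picture's height over the tangent of half this angle, whatever the lens; pixels are square), "cx", "cy" (the principal point, pixels), "eye" and "attitude" of the camera in the world; the wrist camera has in their place "mount" (4x4, takes a point from camera to tool coordinates, whose origin is the TCP and whose axes are the flange's). Camera axes: x right, y down, z forward; pixel columns grow to the right and rows downward; lengths in mm; the calibration is good to about 2 mm. A picture is of the moment at which its call begins: read the wrist's pose just before it.
A pose or a line that the arm cannot do raises bot.MotionError and nothing moves.
- bot.finish_job(): hands the job in; it is judged then, once.
The state is a dict: "clock": time; "joint_positions": joint angles; "qvel": joint speeds; "effort": joint torques, N m; "ee_pos": TCP position; "tool_rot": TCP orientation; "ft_force": force on the tool from outside, world axes, zero at the start; "moment": the same for the moment, N m; "grip_width": finger opening in mm; "grip_force": force on a finger pad.
Only numpy, scipy, OpenCV 4.12 (cv2) and the standard library are available. Lean on these libraries where they do the work, as an engineer would, in place of code of your own. Each camera call takes 0.05 s, during which the arm holds its last target. There are 200 camera calls.

## Working session

There is one attempt and no reset: what is moved stays moved. The work goes in short steps, each a Python script; the robot and the scene stay as the last script left them, time stands still between calls to the robot, and variables do not carry over. Pictures are saved under pics/ and viewed, at most 10 in all, crops included, and the job is handed in when it is done.

```bash
mkdir -p pics; ls; cat > h.py <<'E'
import numpy as np, cv2
from scipy.spatial.transform import Rotation as R
from rig import bot
def rot(q): return R.from_quat([q[1],q[2],q[3],q[0]])
def cloud(c):
    f=200/np.tan(np.radians(c['fovy'])/2)
    v,u=np.mgrid[0:400,0:640]; d=c['depth']
    p=np.stack([(u-c['cx'])*d/f,(v-c['cy'])*d/f,d],-1)
    if 'eye' in c:
        a=np.array(c['attitude']); M=rot(a) if a.size==4 else R.from_matrix(a)
        return M.apply(p.reshape(-1,3)).reshape(p.shape)+np.array(c['eye'])
    return p
E
python3 - <<'E'
from h import *
for n in ('top','side'):
    c=bot.read_camera(n); cv2.imwrite(f'pics/{n}.png',c['image']); np.savez(f'{n}.npz',**{k:np.array(v) for k,v in c.items()})
    print(n,c['fovy'],c['cx'],c['cy'],c['eye'],c['attitude'])
s=bot.read_state(); print(s['clock'],s['tool_rot'])
E
```

```text
pics
top 54.36795001196668 316.3951168590977 195.43031823500135 [ 481.73855895   24.55913977 1031.92307065] [-0.04287339  0.7157927  -0.69621857  0.03289977]
side 48.30816190581962 328.25740664915 200.1438072614618 [ 218.68040447 -382.13237287  870.02732476] [-0.2975561   0.88526023 -0.3400229   0.1102684 ]
0.1 [-5.14428991e-04  9.77320289e-01  2.11765871e-01 -6.35139248e-05]
```

View pics/top.png

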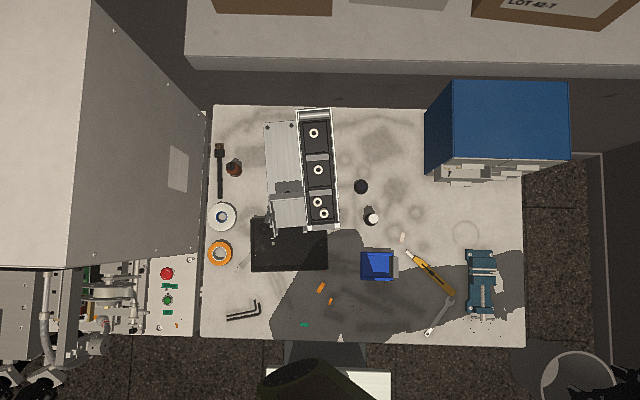

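View pics/side.png

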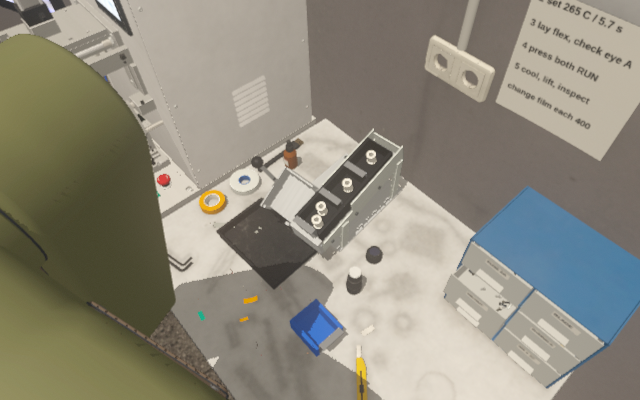

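```bash
python3 - <<'E'
from h import *
a=np.load('top.npz'); im=a['image'][95:285,195:400]; cv2.imwrite('pics/t2.png',cv2.resize(im,None,fx=3.1,fy=3.1,interpolation=cv2.INTER_CUBIC))
b=np.load('side.npz'); im=b['image'][115:300,185:420]; cv2.imwrite('pics/s2.png',cv2.resize(im,None,fx=3.2,fy=3.2,interpolation=cv2.INTER_CUBIC))
E
```

```text
(no output)
```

View pics/t2.png

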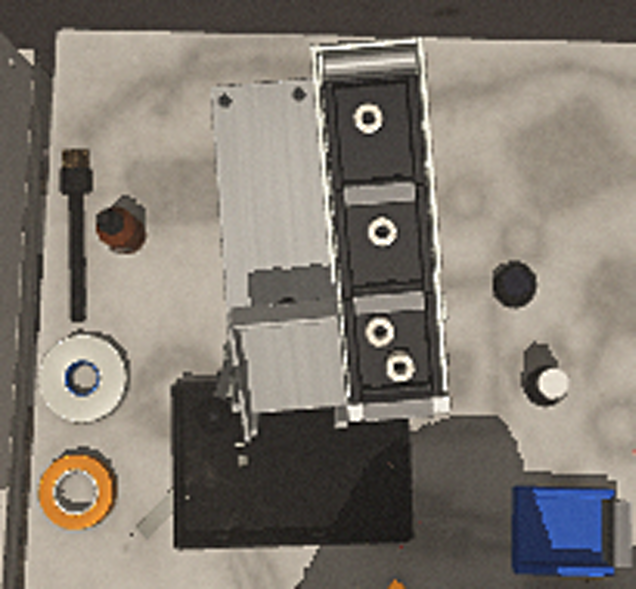

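View pics/s2.png

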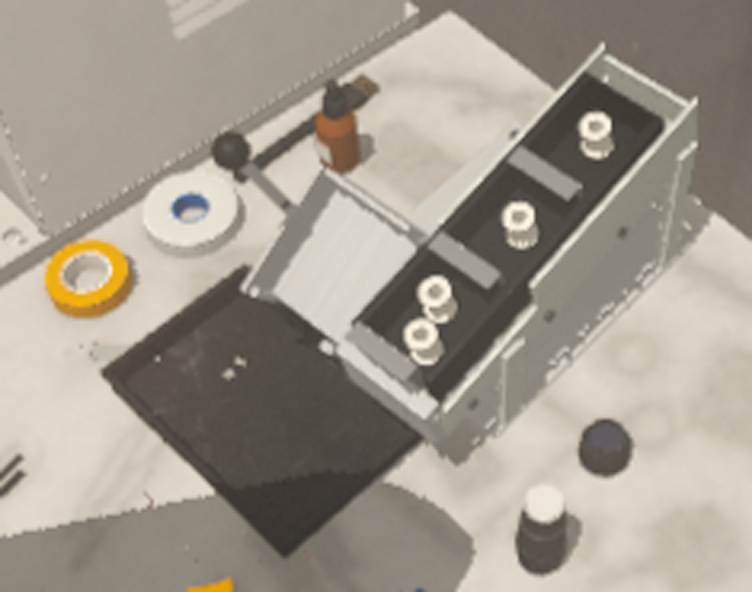

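```bash
python3 - <<'E'
from h import *
a=np.load('top.npz'); P=cloud({k:a[k] for k in a.files}); b=np.load('side.npz'); Q=cloud({k:b[k] for k in b.files})
def t(x,y): return int(round(195+x/3.1)),int(round(95+y/3.1))
def s(x,y): return int(round(185+x/3.2)),int(round(115+y/3.2))
np.set_printoptions(precision=1,suppress=True)
for n,(x,y) in dict(gl_back=(316,55),gl_front=(348,395),gr_back=(422,55),gr_front=(447,390),postL=(352,411),postR=(442,405),stopmid=(395,410),gate1=(390,303),gate2=(380,192),cradleTL=(235,315),cradleTR=(335,310),cradleBL=(250,410),cradleBR=(340,410),knob=(222,395),trayTL=(178,385),trayBL=(178,545),trayBR=(408,541),ra=(380,331),rb=(400,367),floor_b1=(370,375),bench=(500,200),cfloor=(290,360)).items():
    u,v=t(x,y); print(n,(u,v),P[v,u])
print()
for n,(x,y) in dict(knob=(231,150),rod=(270,190),lens=(545,500),loupe=(605,440),bottle=(337,130),stopL=(328,346),stopR=(435,410),cfloor=(330,260),grb=(690,105),grf=(530,285)).items():
    u,v=s(x,y); print(n,(u,v),Q[v,u])
# profile across lane at fixed rows of top
for v in (120,140,150,165,175,190,200,208,216):
    print(v,[tuple(np.round(P[v,u]).astype(int)) for u in range(296,344,1)][::2])
E
```

```text
gl_back (297, 113) [768.1  89.  151.5]
gl_front (307, 222) [517.9  60.3  86.6]
gr_back (331, 113) [763.3  10.2 172. ]
gr_front (339, 221) [522.5 -17.2  85.1]
postL (309, 228) [503.1  54.4 103.9]
postR (338, 226) [509.9 -14.4 100.9]
stopmid (322, 227) [505.5  23.7 135.5]
gate1 (321, 193) [582.   28.  152.9]
gate2 (318, 157) [661.6  36.9 168.7]
cradleTL (271, 197) [570.4 142.2 147. ]
cradleTR (303, 195) [576.1  68.7 154.6]
cradleBL (276, 227) [503.7 135.2  85.4]
cradleBR (305, 227) [505.7  64.8  86.3]
knob (267, 222) [511.3 141.9 197. ]
trayTL (252, 219) [524.2 206.   20.9]
trayBL (252, 271) [391.3 199.6  22.4]
trayBR (327, 270) [397.5   7.4  -1.8]
ra (318, 202) [566.1  34.8  99.6]
rb (324, 213) [540.2  19.7  97. ]
floor_b1 (314, 216) [532.4  43.6  95.7]
bench (356, 160) [691.2 -63.   -0.1]
cfloor (289, 211) [541.9 103.  108.9]

knob (257, 162) [495.8 138.  233.1]
rod (269, 174) [519.6 142.3 175. ]
lens (355, 271) [536.9 -98.9  72.7]
loupe (374, 252) [621.  -74.6  20.2]
bottle (290, 156) [648.7 249.   49.1]
stopL (288, 223) [500.2  65.7  99.7]
stopR (321, 243) [557.8  30.    0.3]
cfloo
[... 9292 characters left out ...]
25), np.int64(1032)), (np.int64(532), np.int64(44), np.int64(96)), (np.int64(533), np.int64(39), np.int64(95)), (np.int64(533), np.int64(34), np.int64(96)), (np.int64(533), np.int64(29), np.int64(95)), (np.int64(531), np.int64(24), np.int64(123)), (np.int64(532), np.int64(20), np.int64(119)), (np.int64(532), np.int64(15), np.int64(123)), (np.int64(534), np.int64(10), np.int64(92)), (np.int64(534), np.int64(5), np.int64(94)), (np.int64(534), np.int64(0), np.int64(94)), (np.int64(532), np.int64(-3), np.int64(128)), (np.int64(532), np.int64(-8), np.int64(127)), (np.int64(534), np.int64(-14), np.int64(91)), (np.int64(540), np.int64(-23), np.int64(0)), (np.int64(540), np.int64(-29), np.int64(2))]
```

```bash
cat > fit.py <<'E'
from h import *
from scipy.optimize import differential_evolution, minimize
def pts():
    o=[]
    for n in ('top','side'):
        a=np.load(n+'.npz'); c={k:a[k] for k in a.files}; P=cloud(c)[c['depth']>0]
        m=(P[:,0]>490)&(P[:,0]<800)&(P[:,1]>-40)&(P[:,1]<240)&(P[:,2]>70)&(P[:,2]<260); o.append(P[m])
    return o
A=0.21
def lane(P,p):
    x0,y0,yaw,dz=p[:4]; d=P-[x0,y0,dz]; c,s=np.cos(yaw),np.sin(yaw)
    X=d[:,0]*c+d[:,1]*s; Y=-d[:,0]*s+d[:,1]*c; Z=d[:,2]-90
    return X*np.cos(A)+Z*np.sin(A),Y,-X*np.sin(A)+Z*np.cos(A)
def model(s,y):
    dy=np.abs(y+43); n=np.full(s.shape,np.nan)
    for k in range(3):
        q=s-80*k
        b=(q>0)&(q<80)&(dy<35); n[b]=3
        n[b&((dy>27)|(q>77))]=36
        l=(q>-11.5)&(q<3)&(dy<26); n[l]=47.5
    return n
if __name__=='__main__':
    np.set_printoptions(precision=3,suppress=True)
    T,S=pts()
    for nm,P in (('top',T),('side',S),('both',np.vstack([T,S]))):
        def cost(p):
            s,y,n=lane(P,p); w=(s>-15)&(s<250)&(np.abs(y+43)<45)
            m=model(s[w],y[w]); r=np.where(np.isnan(m),np.where(n[w]>5,8,0),np.minimum(np.abs(n[w]-m),8)); return r.sum()/len(r)
        r=differential_evolution(cost,[(490,520),(50,80),(.05,.16),(-3,3)],seed=1,tol=1e-8,popsize=20,maxiter=150)
        print(nm,r.x,r.fun)
    p=r.x
    # cradle: knob and floor in rack frame
    c,s_=np.cos(p[2]),np.sin(p[2])
    def rk(P): d=P-[p[0],p[1],p[3]]; return np.stack([d[:,0]*c+d[:,1]*s_,-d[:,0]*s_+d[:,1]*c,d[:,2]],1)
    for nm,P in (('top',T),('side',S)):
        q=rk(P); f=q[(q[:,0]>10)&(q[:,0]<55)&(q[:,1]>12)&(q[:,1]<60)&(q[:,2]>70)&(q[:,2]<150)]
        g=np.polyfit(f[:,0],f[:,2],1); print(nm,'floor slope',np.arctan(g[0]),g[1],len(f),'tilt',np.arctan(g[0])-A)
        k=P[(rk(P)[:,2]>212)&(rk(P)[:,1]>50)]
        eye=np.load(nm+'.npz')['eye']
        if len(k)>5:
            sph=minimize(lambda x:np.minimum(np.abs(np.linalg.norm(k-x,axis=1)-12),4).mean(),k.mean(0)+[3,3,-8],method='Nelder-Mead')
            print('knob',len(k),sph.x,sph.fun,rk(sph.x[None]),k.mean(0))
E
python3 fit.py
```

```text
top [515.173  65.563   0.114  -1.021] 2.662032340728351
side [517.878  66.436   0.109  -1.006] 4.144210469614974
both [516.604  65.715   0.114  -1.031] 3.6044117220846896
top floor slope 0.6003124797571147 91.24776098447299 403 tilt 0.3903124797571147
knob 87 [496.66  144.315 224.327] 0.815239027493128 [[-10.891  80.356 225.358]] [498.612 143.005 232.663]
side floor slope 0.6036250762325456 89.10356051146123 496 tilt 0.3936250762325456
knob 104 [499.202 144.9   224.216] 0.7899845487754144 [[ -8.299  80.648 225.247]] [498.093 139.569 230.374]
```

```bash
cat >> h.py <<'E'
X0,Y0,PSI,DZ,A=516.6,65.7,0.114,-1.0,0.21
PIV=-1.0; KY=80.5; K0=np.arccos(138/146)
RK=R.from_euler('z',PSI).as_matrix()
def w(p): return list(RK@np.array(p,float)+[X0,Y0,DZ])          # rack -> world
def iw(p): return RK.T@(np.array(p,float)-[X0,Y0,DZ])
def slope(s,y,n): return w([s*np.cos(A)-n*np.sin(A),y,90+s*np.sin(A)+n*np.cos(A)])
def knob(t): a=K0-t; return np.array([PIV+146*np.sin(a),KY,80+146*np.cos(a)])
def att(close,tilt=0.,pos=None):
    """close 'x' or 'y': jaw closing axis in rack frame; tilt: tool axis leans to slope normal"""
    z=np.array([np.sin(tilt),0,-np.cos(tilt)]); ex=np.array([np.cos(tilt),0,np.sin(tilt)]); ey=np.array([0,1.,0])
    best=None
    for sg in (1,-1):
        y=sg*(ex if close=='x' else ey); M=RK@np.stack([np.cross(y,z),y,z],1)
        q=R.from_matrix(M).as_quat(); q=[q[3],q[0],q[1],q[2]]
        j=bot.ik(pos,q)
        if j is not None and (best is None or abs(j[5])<best[0]): best=(abs(j[5]),q,j)
    return best[1]
def st(m=''):
    s=bot.read_state(); print(m,'t',round(s['clock'],2),'rack',np.round(iw(s['ee_pos']),1),'F',np.round(s['ft_force'],1),'grip',round(s['grip_width'],1)); return s
E
cat > s1.py <<'E'
from h import *
T0=0.392
bot.move_gripper(48)
k=knob(T0); print(bot.tip_reach)
up=w(k+[0,0,100]); q=att('x',0,up)
p=bot.read_state()['ee_pos']; bot.servo_line([p[0],p[1],320],speed=300)
bot.move_to(up,q); st('above')
hit=bot.servo_line(w(k+[0,0,8]),speed=150,until_force=6); st(f'down {hit}')
if not hit:
    bot.move_gripper(31); st('caged')
    for t in np.linspace(T0,0.05,5)[1:]:
        bot.servo_line(w(knob(t)+[0,0,8]),speed=80); st(f'{t:.2f}')
    h=bot.servo_line(w(knob(0)+[14,0,6]),speed=40,until_force=15); st(f'home {h}')
    c=bot.read_camera('side'); cv2.imwrite('pics/s3.png',c['image'][100:300,180:420].repeat(3,0).repeat(3,1))
E
python3 s1.py
```

```text
19.0
above t 3.52 rack [ -9.5  79.9 325.7] F [-0.  -0.4 -0.1] grip 48.0
down False t 4.28 rack [ -9.3  80.4 234.7] F [-0.3 -0.8  0.7] grip 48.2
caged t 4.59 rack [ -9.5  80.5 234.2] F [-0.1  0.7  0.2] grip 31.1
0.31 t 4.9 rack [  2.9  80.5 233.8] F [-0.1 -0.1 -0.6] grip 31.2
0.22 t 5.21 rack [ 15.1  80.5 232.9] F [ 0.4 -0.3  1. ] grip 30.8
0.14 t 5.52 rack [ 27.4  80.5 231. ] F [ 0.8  1.1 -0.4] grip 31.0
0.05 t 5.83 rack [ 39.5  80.5 228. ] F [ 0.3 -0.4 -0.5] grip 31.0
home False t 6.51 rack [ 60.6  80.5 223.9] F [-0.  -0.3  0.4] grip 31.1
```

View pics/s3.png

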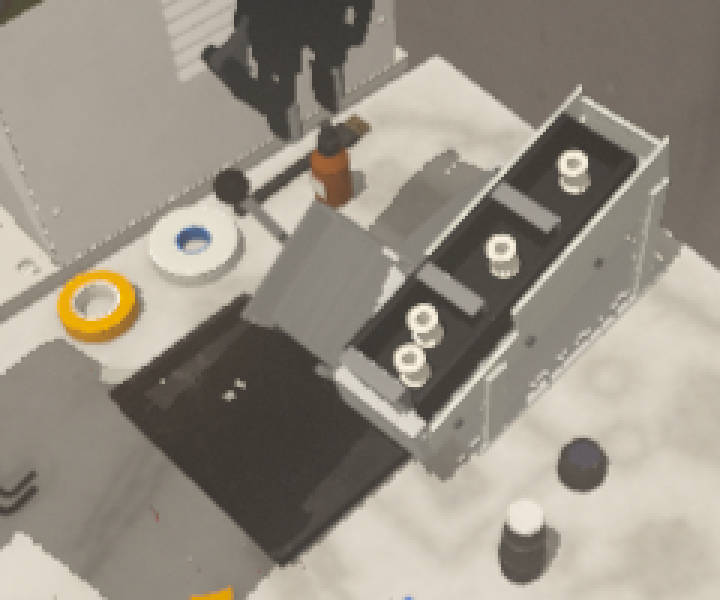

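```bash
python3 - <<'E'
from h import *
c=bot.read_camera('side'); s=st()
f=200/np.tan(np.radians(c['fovy'])/2)
def proj(p):
    q=rot(c['attitude']).inv().apply(np.array(p)-c['eye']); return np.round([(q[0]*f/q[2]+c['cx']-180)*3,(q[1]*f/q[2]+c['cy']-100)*3])
print(s['ee_pos'],'tcp',proj(s['ee_pos']))
M=rot(s['tool_rot']).as_matrix(); print(M)
for d in (15,-15): print('tip',proj(np.array(s['ee_pos'])+M@[0,d,19]),proj(np.array(s['ee_pos'])+M@[0,d,8]))
print('knob',proj(w(knob(.392))))
# cloud of gripper finger points
P=cloud(c); m=(P[...,2]>190)&(P[...,0]>480)&(P[...,0]<640)&(P[...,1]>80)&(P[...,1]<220)&(P[...,2]<330); q=P[m]
i=np.argsort(q[:,2])[:400:25]; print(np.round(q[i]))
E
```

```text
t 6.61 rack [ 60.6  80.5 224.1] F [0.6 0.9 0.1] grip 31.2
[567.61133383 152.59434138 223.05441318] tcp [307. 130.]
[[-1.13809312e-01  9.93502612e-01  2.58962143e-05]
 [ 9.93502612e-01  1.13809311e-01  2.69103756e-05]
 [ 2.37882981e-05  2.87906079e-05 -9.99999999e-01]]
tip [325. 138.] [323. 126.]
tip [293. 162.] [292. 151.]
knob [229. 187.]
[[512. 143. 190.]
 [511. 145. 207.]
 [487. 141. 225.]
 [497. 138. 229.]
 [492. 140. 231.]
 [493. 140. 234.]
 [497. 148. 235.]
 [587. 143. 238.]
 [547. 137. 242.]
 [542. 149. 244.]
 [548. 143. 247.]
 [547. 142. 252.]
 [547. 138. 254.]
 [589. 144. 257.]
 [585. 151. 261.]
 [583. 164. 263.]]
```

```bash
python3 - <<'E'
from h import *
def look(m):
    c=bot.read_camera('side'); s=st(m); P=cloud(c); M=rot(s['tool_rot']).as_matrix()
    q=(P.reshape(-1,3)-s['ee_pos'])@M
    m=(np.abs(q[:,0])<30)&(np.abs(q[:,1])<60)&(q[:,2]<40)&(q[:,2]>-90); q=q[m]
    h,e=np.histogram(q[:,2],bins=np.arange(-90,41,5)); print(dict(zip(e.astype(int),h)))
    return c
p=bot.read_state()['ee_pos']
bot.servo_line([p[0],p[1],p[2]+40],speed=200)
c=look('31'); bot.move_gripper(0); c2=look('0')
bot.move_gripper(31)
im=np.hstack([x['image'][80:200,200:330] for x in (c,c2)]); cv2.imwrite('pics/g.png',im.repeat(3,0).repeat(3,1))
E
```

```text
31 t 7.01 rack [ 60.4  80.5 263.9] F [-0.5  0.8  0.6] grip 31.0
{np.int64(-90): np.int64(109), np.int64(-85): np.int64(110), np.int64(-80): np.int64(113), np.int64(-75): np.int64(70), np.int64(-70): np.int64(80), np.int64(-65): np.int64(113), np.int64(-60): np.int64(92), np.int64(-55): np.int64(37), np.int64(-50): np.int64(37), np.int64(-45): np.int64(41), np.int64(-40): np.int64(48), np.int64(-35): np.int64(46), np.int64(-30): np.int64(46), np.int64(-25): np.int64(46), np.int64(-20): np.int64(30), np.int64(-15): np.int64(27), np.int64(-10): np.int64(1), np.int64(-5): np.int64(0), np.int64(0): np.int64(0), np.int64(5): np.int64(0), np.int64(10): np.int64(0), np.int64(15): np.int64(0), np.int64(20): np.int64(0), np.int64(25): np.int64(0), np.int64(30): np.int64(2), np.int64(35): np.int64(0)}
0 t 7.46 rack [ 60.5  80.5 263.9] F [ 0.2  0.1 -0.1] grip 0.4
{np.int64(-90): np.int64(95), np.int64(-85): np.int64(83), np.int64(-80): np.int64(89), np.int64(-75): np.int64(70), np.int64(-70): np.int64(71), np.int64(-65): np.int64(91), np.int64(-60): np.int64(63), np.int64(-55): np.int64(40), np.int64(-50): np.int64(15), np.int64(-45): np.int64(24), np.int64(-40): np.int64(25), np.int64(-35): np.int64(35), np.int64(-30): np.int64(32), np.int64(-25): np.int64(25), np.int64(-20): np.int64(28), np.int64(-15): np.int64(14), np.int64(-10): np.int64(1), np.int64(-5): np.int64(0), np.int64(0): np.int64(0), np.int64(5): np.int64(0), np.int64(10): np.int64(0), np.int64(15): np.int64(0), np.int64(20): np.int64(0), np.int64(25): np.int64(0), np.int64(30): np.int64(3), np.int64(35): np.int64(1)}
```

View pics/g.png

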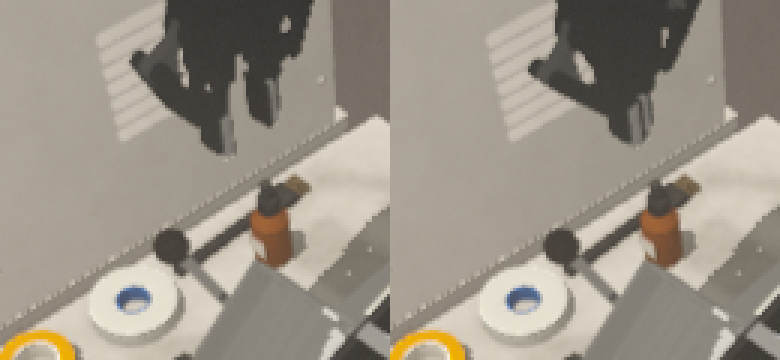

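```bash
cat > s2.py <<'E'
from h import *
bot.move_gripper(0)
k=knob(.392); p=iw(bot.read_state()['ee_pos'])
bot.servo_line(w([p[0],KY,290]),speed=250); bot.servo_line(w(k+[0,0,65]),speed=250)
h=bot.servo_line(w(k+[0,0,-8]),speed=50,until_force=5); s=st(f'touch {h}')
print('tip rel TCP', iw(s['ee_pos'])[2]-(k[2]+12))
M=rot(s['tool_rot']).as_matrix(); c=bot.read_camera('wrist'); print(np.round(c['mount'],2))
cv2.imwrite('pics/wr.png',c['image'])
c=bot.read_camera('side'); cv2.imwrite('pics/s4.png',c['image'][60:240,170:370].repeat(3,0).repeat(3,1))
E
python3 s2.py
```

```text
touch True t 10.07 rack [ -9.5  80.5 229. ] F [-1.1 -1.1  5.9] grip 0.1
tip rel TCP -8.762829543341809
[[-0.0000e+00 -9.5000e-01 -3.2000e-01  8.3430e+01]
 [ 1.0000e+00 -0.0000e+00 -0.0000e+00  1.0000e-01]
 [ 0.0000e+00 -3.2000e-01  9.5000e-01 -1.5234e+02]
 [ 0.0000e+00  0.0000e+00  0.0000e+00  1.0000e+00]]
```

View pics/s4.png

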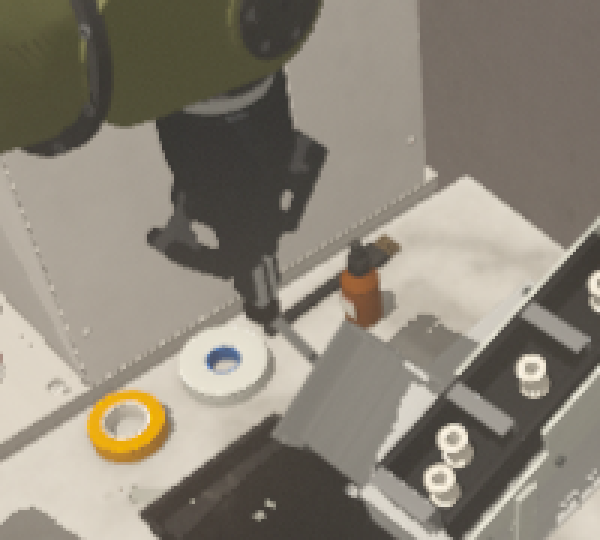

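```bash
cat > s3.py <<'E'
from h import *
T0=0.392; D=np.array([0,0,-20.])
k=knob(T0)
bot.servo_line(w(k+[0,0,35]),speed=150); bot.move_gripper(48)
hit=bot.servo_line(w(k+D),speed=120,until_force=6); st(f'down {hit}')
if not hit:
    bot.move_gripper(30); st('caged')
    for t in np.linspace(T0,0.06,5)[1:]:
        bot.servo_line(w(knob(t)+D),speed=90); st(f'{t:.2f}')
    h=bot.servo_line(w(knob(0)+[14,0,-23]),speed=40,until_force=12); st(f'home {h}')
    p=iw(bot.read_state()['ee_pos'])
    bot.servo_line(w(p+[-3,0,0]),speed=60); bot.move_gripper(44); bot.dwell(.1)
    bot.servo_line(w([knob(0)[0]+1,KY,p[2]]),speed=100); bot.servo_line(w([knob(0)[0]+1,KY,290]),speed=250); st('up')
    c=bot.read_camera('side'); P=cloud(c).reshape(-1,3); q=np.array((P-[X0,Y0,DZ])@RK)
    f=q[(q[:,0]>10)&(q[:,0]<55)&(q[:,1]>12)&(q[:,1]<60)&(q[:,2]>70)&(q[:,2]<150)]
    g=np.polyfit(f[:,0],f[:,2],1); print('tilt',np.arctan(g[0])-A,'floor z at 40',np.polyval(g,40))
    k=P[(q[:,2]>205)&(q[:,2]<235)&(q[:,1]>60)&(q[:,1]<100)&(q[:,0]>0)&(q[:,0]<90)]
    if len(k): print('knob',len(k),iw(k.mean(0)),knob(0))
E
python3 s3.py
```

```text
down False t 11.66 rack [ -9.4  80.5 206.4] F [ 0.1 -0.1  0.5] grip 47.8
caged t 11.97 rack [ -9.5  80.5 206.2] F [0.5 0.1 0.9] grip 30.3
0.31 t 12.26 rack [  2.5  80.5 205.8] F [ 0.6 -0.  -0.1] grip 30.0
0.23 t 12.54 rack [ 14.4  80.5 204.9] F [ 0.2 -0.3  0.1] grip 30.4
0.14 t 12.82 rack [ 26.4  80.5 203.2] F [-0.8  0.4 -0.2] grip 29.7
0.06 t 13.11 rack [ 38.2  80.5 200.4] F [0.1 0.4 0.4] grip 30.2
home True t 13.53 rack [ 51.1  80.5 196.6] F [-7.1 -1.   4.1] grip 30.2
up t 14.95 rack [ 47.6  80.5 290.3] F [-0.  -0.3 -0.2] grip 43.8
tilt -0.002774745466148365 floor z at 40 96.41452429815688
knob 112 [ 45.27892517  76.47637181 222.97659674] [ 46.66550115  80.5        218.        ]
```

```bash
cat > s4.py <<'E'
from h import *
N=2
up=slope(40,-101,110); q=att('x',A,up)
bot.move_gripper(40)
bot.move_to(up,q); st('above')
h=bot.servo_line(slope(40,-101,N),speed=150,until_force=6); st(f'down {h}')
if not h:
    h=bot.servo_line(slope(40,-20,N),speed=60,until_force=15); st(f'push {h}')
    if not h: h=bot.servo_line(slope(40,-2,N),speed=40,until_force=9); st(f'wall {h}')
    p=bot.read_state()['ee_pos']
    bot.servo_line(list(np.array(p)+np.array(w([0,-1.5,0]))-np.array(w([0,0,0]))),speed=30)
    y=iw(bot.read_state()['ee_pos'])[1]
    bot.servo_line(slope(40,y,80),speed=120); bot.dwell(.4); st('up')
for n in ('side','top'):
    c=bot.read_camera(n); np.savez(f'{n}_b.npz',**{k:np.array(v) for k,v in c.items()}); 
    cv2.imwrite(f'pics/{n}5.png',c['image'][100:280,190:390].repeat(3,0).repeat(3,1))
E
python3 s4.py
```

```text
above t 16.04 rack [  16.8 -100.4  206.7] F [ 0.4 -0.4  0.5] grip 40.1
down False t 16.91 rack [  39.2 -100.9  101.2] F [0.1 0.2 0.4] grip 39.6
push True t 17.61 rack [ 38.5 -69.6 100.7] F [ -4.1 -16.    5.1] grip 40.0
up t 19.06 rack [ 22.4 -70.7 176.3] F [ 0.  -0.3  0.6] grip 40.1
```

View pics/side5.png

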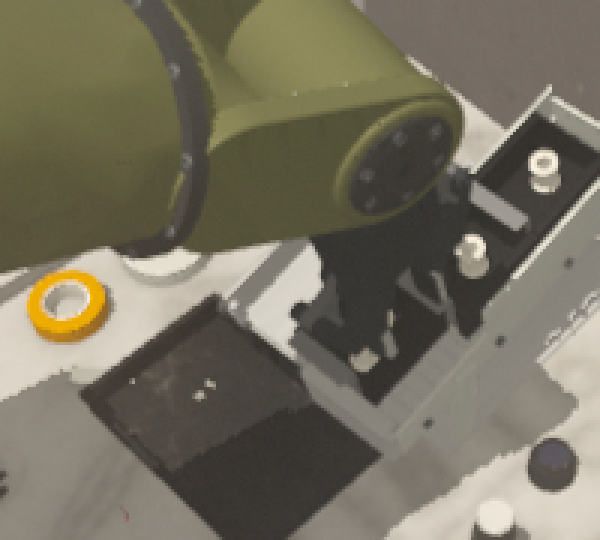

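```bash
cat > s5.py <<'E'
from h import *
N=5; S=43
bot.move_gripper(0)
up=slope(S,-92,100); q=att('y',A,up)
bot.move_to(up,q); st('above')
c=bot.read_camera('top'); P=cloud(c)[c['depth']>0]
d=(P-[X0,Y0,DZ])@RK; s=d[:,0]*np.cos(A)+(d[:,2]-90)*np.sin(A); n=-d[:,0]*np.sin(A)+(d[:,2]-90)*np.cos(A)
for lo,hi in ((15,30),(45,60),(90,105)):
    m=(s>lo)&(s<hi)&(n>30)&(n<42)&(d[:,1]<60)&(d[:,1]>-85); h,e=np.histogram(d[m,1],np.arange(-85,61,5)); print(lo,dict(zip(e.astype(int).tolist(),h.tolist())))
h=bot.servo_line(slope(S,-92,N),speed=150,until_force=6); st(f'down {h}')
if not h:
    h=bot.servo_line(slope(S,-22,N),speed=60,until_force=12); st(f'push {h}')
    if not h: h=bot.servo_line(slope(S,-3,N),speed=40,until_force=8); st(f'wall {h}')
E
python3 s5.py
```

```text
above t 20.99 rack [ 21.2 -92.  196.7] F [ 0.4 -0.3 -0.3] grip 0.2
15 {-85: 0, -80: 0, -75: 0, -70: 0, -65: 0, -60: 0, -55: 0, -50: 0, -45: 0, -40: 0, -35: 0, -30: 2, -25: 4, -20: 0, -15: 0, -10: 0, -5: 0, 0: 1, 5: 15, 10: 6, 15: 0, 20: 0, 25: 0, 30: 0, 35: 0, 40: 0, 45: 0, 50: 0, 55: 0}
45 {-85: 0, -80: 0, -75: 0, -70: 0, -65: 0, -60: 4, -55: 5, -50: 0, -45: 0, -40: 0, -35: 0, -30: 0, -25: 6, -20: 0, -15: 2, -10: 4, -5: 0, 0: 4, 5: 17, 10: 3, 15: 0, 20: 0, 25: 0, 30: 0, 35: 0, 40: 0, 45: 0, 50: 0, 55: 0}
90 {-85: 7, -80: 2, -75: 16, -70: 6, -65: 0, -60: 0, -55: 0, -50: 0, -45: 0, -40: 0, -35: 0, -30: 0, -25: 0, -20: 0, -15: 11, -10: 10, -5: 6, 0: 0, 5: 0, 10: 0, 15: 0, 20: 0, 25: 0, 30: 0, 35: 0, 40: 0, 45: 0, 50: 0, 55: 0}
down False t 21.82 rack [ 41.3 -92.1 104.7] F [-0.4  0.  -0.2] grip 0.2
push False t 23.14 rack [ 41.  -22.2 103.8] F [-0.5 -0.7  1.5] grip -0.1
wall True t 23.51 rack [ 40.3 -11.1 103.2] F [-4.1 -5.5  1.7] grip -0.5
```

```bash
cat > s6.py <<'E'
from h import *
S=43
bot.servo_line(slope(S,-12.5,5),speed=30); bot.servo_line(slope(S,-12.5,75),speed=120)
bot.servo_line(slope(S,-100,140),speed=300); bot.dwell(.2); st('up')
for n in ('top','side'):
    c=bot.read_camera(n); np.savez(f'{n}_b.npz',**{k:np.array(v) for k,v in c.items()})
    P=cloud(c)[c['depth']>0]
    d=(P-[X0,Y0,DZ])@RK; s=d[:,0]*np.cos(A)+(d[:,2]-90)*np.sin(A); m=-d[:,0]*np.sin(A)+(d[:,2]-90)*np.cos(A)
    # ortho height map in slope coords (1 mm), s up, y left
    H=np.zeros((300,190)); i=(260-s).astype(int); j=(80-d[:,1]).astype(int); k=(i>=0)&(i<300)&(j>=0)&(j<190)&(m>-20)&(m<60)
    np.maximum.at(H,(i[k],j[k]),m[k]+20)
    H=cv2.dilate(H.astype(np.float32),np.ones((3,3)))
    I=cv2.applyColorMap((H*3).clip(0,255).astype(np.uint8),cv2.COLORMAP_JET); globals()['I'+n]=I
im=c['image'][100:280,190:390]; im=cv2.resize(im,(400,360),interpolation=cv2.INTER_CUBIC)
hm=np.hstack([Itop,Iside]).repeat(1,0); canvas=np.zeros((360,790,3),np.uint8); canvas[:,:400]=im; canvas[:300,405:405+380]=hm
cv2.imwrite('pics/chk.png',canvas)
E
python3 s6.py
```

```text
up t 25.21 rack [ 12.7 -99.1 234.8] F [0.5 0.1 0.1] grip 0.3
```

View pics/chk.png

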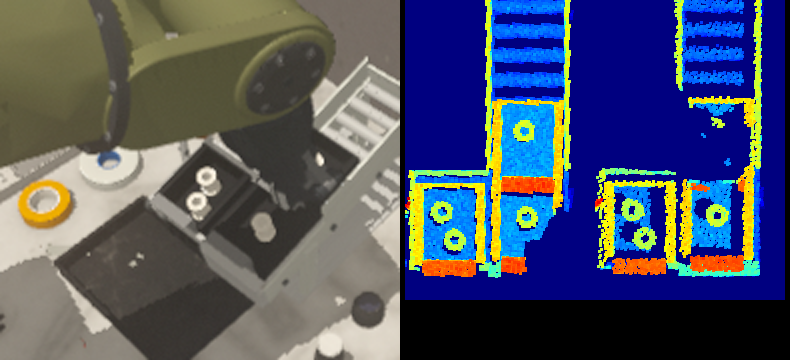

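```bash
cat > s7.py <<'E'
from h import *
for nme in ('top','side'):
    a=np.load(nme+'_b.npz'); c={k:a[k] for k in a.files}; P=cloud(c)[c['depth']>0]
    d=(P-[X0,Y0,DZ])@RK; s=d[:,0]*np.cos(A)+(d[:,2]-90)*np.sin(A); n=-d[:,0]*np.sin(A)+(d[:,2]-90)*np.cos(A); y=d[:,1]
    for nn,lo,hi in (('bin1',-2,80),('bin2',-80,-5)):
        m=(y>lo)&(y<hi)&(s>-25)&(s<20)&(n>40)&(n<55); print(nme,nn,m.sum(),'lip s',np.percentile(s[m],[5,50,95]).round(1),'y',np.percentile(y[m],[3,50,97]).round(1),'n',np.median(n[m]).round(1))
E
python3 s7.py
cat > s8.py <<'E'
import sys
from h import *
SH=1.5+float(sys.argv[1]); NH=2.5; r=40; YT=30
def go(sc,tn,**k): return bot.servo_line(slope(sc+11,YT,tn-9),**k)
q0=slope(SH+18,YT,100)
bot.move_to(q0,att('y',A,q0)); st('above')
h=go(SH+7,NH+r,speed=150,until_force=5); st(f'down {h}')
if not h:
    for t in np.linspace(0,1.55,9):
        h=go(SH+1.5-(r+1.5*0)*np.sin(t),NH+r*np.cos(t)+1.5*np.sin(t),speed=80,until_force=25); 
        s=bot.read_state(); print(round(t,2),h,np.round(RK.T@s['ft_force'],1))
        if h: break
    h=go(SH-33,NH-2,speed=30,until_force=9); st(f'press {h}')
E
```

```text
top bin1 149 lip s [-14.7  -7.8  -1.6] y [10.8 36.1 60.5] n 46.0
top bin2 71 lip s [-11.6  -4.8   1.8] y [-38.8 -28.5 -17.4] n 47.4
side bin1 155 lip s [-12.7  -6.6   0. ] y [10.3 35.1 59.6] n 45.4
side bin2 168 lip s [-9.7 -3.5  2.9] y [-66.6 -43.  -17.6] n 47.1
```

```bash
python3 s8.py -3
```

```text
above t 25.92 rack [ -4.7  30.4 191.3] F [-0.3  0.4  1.1] grip -0.0
down False t 26.51 rack [  9.6  29.5 126.9] F [ 0.2 -0.4  1. ] grip 0.2
0.0 False [0.7 0.4 0.2]
0.19 False [-0.1 -0.4  0.6]
0.39 False [-0.2 -0.4 -0.1]
0.58 False [0.4 0.1 0.4]
0.78 False [ 0.8  0.  -0.3]
0.97 False [-0.   0.1 -0. ]
1.16 False [ 0.2 -0.2 -0.1]
1.36 False [ 0.2 -0.2  0.1]
1.55 False [ 0.3 -0.8 -0.9]
press False t 29.14 rack [-20.9  30.   76.9] F [-0.9 -0.9  3.9] grip 0.1
```

```bash
cat > s9.py <<'E'
from h import *
SH=-1.5; NH=2.5; YT=30
h=bot.servo_line(slope(SH-22,YT,NH-7-9),speed=30,until_force=8); st(f'press {h}')
bot.servo_line(slope(SH-22,YT,60),speed=200); bot.servo_line(slope(SH-22,-100,120),speed=350); st('up')
for nme in ('top','side'):
    c=bot.read_camera(nme); P=cloud(c)[c['depth']>0]
    d=(P-[X0,Y0,DZ])@RK; s=d[:,0]*np.cos(A)+(d[:,2]-90)*np.sin(A); n=-d[:,0]*np.sin(A)+(d[:,2]-90)*np.cos(A); y=d[:,1]
    for a in range(-55,12,6):
        m=(y>15)&(y<58)&(s>a)&(s<a+6)&(n>-30)&(n<60); print(a,m.sum(),np.median(n[m]).round(1) if m.any() else None,end=' | ')
    m=(y>12)&(y<62)&(s>-50)&(s<75)&(n>22)&(n<34); print(nme,'roller tops',m.sum(),'s',np.percentile(s[m],[2,25,75,98]).round(),'y',np.percentile(y[m],[2,98]).round())
cv2.imwrite('pics/last.png',c['image'][100:280,190:390].repeat(3,0).repeat(3,1))
E
python3 s9.py
```

```text
press True t 29.35 rack [-18.7  30.1  75. ] F [-2.7 -0.4 12.3] grip -0.4
up t 30.42 rack [ -48.3 -100.4  201.3] F [-0.6  0.7  0. ] grip -0.1
-55 0 None | -49 0 None | -43 19 0.3 | -37 43 2.1 | -31 41 2.1 | -25 42 1.8 | -19 46 2.9 | -13 38 3.9 | -7 47 3.9 | -1 42 5.7 | 5 43 2.3 | 11 38 3.8 | top roller tops 103 s [13. 21. 45. 54.] y [22. 53.]
-55 0 None | -49 0 None | -43 16 -0.7 | -37 54 0.7 | -31 48 1.7 | -25 53 1.8 | -19 50 2.0 | -13 38 2.8 | -7 2 -3.5 | -1 0 None | 5 0 None | 11 0 None | Traceback (most recent call last):
  File "s9.py", line 10, in <module>
    m=(y>12)&(y<62)&(s>-50)&(s<75)&(n>22)&(n<34); print(nme,'roller tops',m.sum(),'s',np.percentile(s[m],[2,25,75,98]).round(),'y',np.percentile(y[m],[2,98]).round())
                                                                                      ~~~~~~~~~~~~~^^^^^^^^^^^^^^^^^^^
    return _quantile_unchecked(
        a, q, axis, out, overwrite_input, method, keepdims, weights)
    return _ureduce(a,
                    func=_quantile_ureduce_func,
    ...<5 lines>...
                    overwrite_input=overwrite_input,
                    method=method)
    r = func(a, **kwargs)
    result = _quantile(arr,
                       quantiles=q,
    ...<2 lines>...
                       out=out,
                       weights=wgt)
    slices_having_nans = np.isnan(arr[-1, ...])
                                  ~~~^^^^^^^^^
IndexError: index -1 is out of bounds for axis 0 with size 0
```

```bash
cat > s10.py <<'E'
from h import *
D=np.array([0,0,-19.])
bot.move_gripper(48)
up=w(knob(0)+[1,0,70]); q=att('x',0,up)
p=iw(bot.read_state()['ee_pos']); bot.servo_line(w([p[0],p[1],290]),speed=300)
bot.move_to(up,q); st('above')
h=bot.servo_line(w(knob(0)+[1,0,0]+D),speed=120,until_force=6); st(f'down {h}')
if not h:
    bot.move_gripper(31)
    for t in np.linspace(0,.85,8)[1:]:
        h=bot.servo_line(w(knob(t)+[-3,0,0]+D),speed=90,until_force=25)
        if h: break
    st(f'tip {t:.2f} {h}')
    h=bot.servo_line(w(knob(.93)+[-3,0,0]+D),speed=40,until_force=12); st(f'end {h}')
    bot.dwell(.8)
    c=bot.read_camera('top'); P=cloud(c); b=c['image'].min(-1)
    m=(P[...,0]>380)&(P[...,0]<530)&(P[...,1]>0)&(P[...,1]<215)&(P[...,2]>8)&(P[...,2]<40)&(b>120)
    n,_,sts,cen=cv2.connectedComponentsWithStats(m.astype(np.uint8))
    for i in range(1,n):
        if sts[i,4]>5: u,v=cen[i].round().astype(int); print('blob',sts[i,4],P[v,u].round(),u,v)
    a=c['image'][170:290,230:350].repeat(3,0).repeat(3,1); c=bot.read_camera('side'); e=c['image'][130:280,200:340].repeat(3,0).repeat(3,1)
    im=np.zeros((450,780,3),np.uint8); im[:360,:360]=a; im[:,360:]=e; cv2.imwrite('pics/tip.png',im)
E
python3 s10.py
```

```text
above t 32.55 rack [ 47.4  80.  287.4] F [ 0.4 -0.1  0.9] grip 48.2
down False t 33.44 rack [ 48.   80.4 199.9] F [ 0.2 -0.1  0.4] grip 48.0
tip 0.85 True t 36.17 rack [-73.8  80.5 189.3] F [7.1 1.5 5.5] grip 31.2
end True t 36.38 rack [-73.7  80.6 189.4] F [7.7 0.7 2.9] grip 31.3
```

View pics/tip.png

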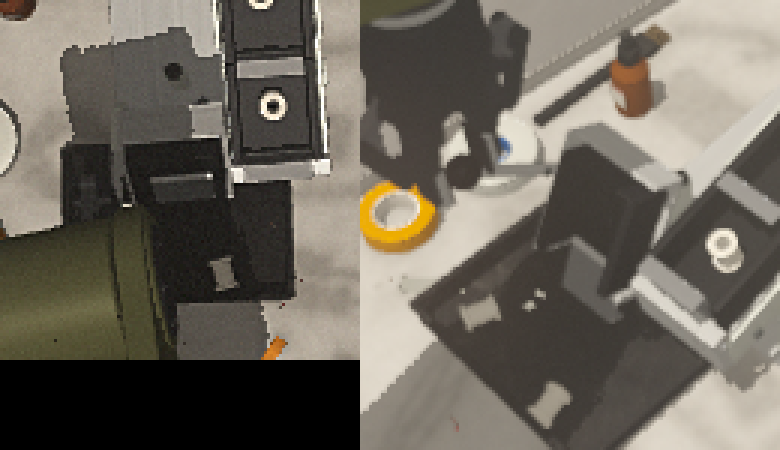

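```bash
cat > s11.py <<'E'
from h import *
D=np.array([0,0,-19.])
for t in np.linspace(.83,.06,8):
    h=bot.servo_line(w(knob(t)+[3,0,0]+D),speed=80,until_force=25)
    if h: break
st(f'{t:.2f} {h}')
h=bot.servo_line(w(knob(0)+[14,0,-22]),speed=40,until_force=12); st(f'home {h}')
p=iw(bot.read_state()['ee_pos'])
bot.servo_line(w(p+[-2.5,0,0]),speed=60); bot.move_gripper(44); bot.dwell(.1)
bot.servo_line(w([knob(0)[0]+1,KY,p[2]]),speed=100); bot.servo_line(w([knob(0)[0]+1,KY,300]),speed=250)
bot.servo_line(w([-100,-180,300]),speed=350); st('up')
for nme in ('top','side'):
    c=bot.read_camera(nme); cv2.imwrite(f'pics/fin_{nme}.png',c['image']); P=cloud(c); b=c['image'].min(-1)
    m=(P[...,0]>380)&(P[...,0]<530)&(P[...,1]>0)&(P[...,1]<215)&(P[...,2]>5)&(P[...,2]<40)&(b>95)
    k,_,sts,cen=cv2.connectedComponentsWithStats(m.astype(np.uint8))
    print(nme,[(int(sts[i,4]),P[tuple(cen[i].round().astype(int)[::-1])].round().tolist()) for i in range(1,k) if sts[i,4]>12])
    P=P[c['depth']>0]; d=(P-[X0,Y0,DZ])@RK; s=d[:,0]*np.cos(A)+(d[:,2]-90)*np.sin(A); n=-d[:,0]*np.sin(A)+(d[:,2]-90)*np.cos(A); y=d[:,1]
    for a in range(-49,12,6):
        m=(y>15)&(y<58)&(s>a)&(s<a+6)&(n>-30)&(n<60); print(a,m.sum(),np.median(n[m]).round(1) if m.any() else None,end=' | ')
    f=(s>10)&(s<65)&(y>20)&(y<55)&(n>-5)&(n<12); g=np.polyfit(s[f],n[f],1); print('\nbin floor slope',g.round(3))
    for lo,hi in ((-80,-5),):
        m=(y>lo)&(y<hi)&(s>-25)&(s<20)&(n>40)&(n<55); print('bin2 lip s',np.median(s[m]).round(1))
    for lo,hi in ((-2,20),(55,78)):
        m=(s>10)&(s<65)&(n>27)&(n<40)&(y>lo)&(y<hi); print('bin1 wall y',np.percentile(y[m],[5,95]).round(1) if m.any() else None)
E
python3 s11.py
```

```text
0.06 False t 39.98 rack [ 41.2  80.5 201.3] F [ 0.2 -0.5  0.7] grip 31.1
home True t 40.36 rack [ 51.8  80.5 197.8] F [-4.8 -1.5  3.3] grip 31.2
up t 42.81 rack [ -99.8 -179.3  299.6] F [0.4 1.  0.1] grip 44.0
top [(63, [430.0, 168.0, 21.0]), (52, [423.0, 70.0, 19.0])]
-49 22 -0.2 | -43 37 1.9 | -37 45 1.0 | -31 42 2.2 | -25 41 2.7 | -19 46 2.8 | -13 39 3.4 | -7 45 4.5 | -1 45 1.9 | 5 44 1.6 | 11 45 2.0 | 
bin floor slope [0.005 1.758]
bin2 lip s -4.6
bin1 wall y [1.  8.3]
bin1 wall y [62.8 74.8]
side [(87, [430.0, 167.0, 18.0]), (102, [423.0, 65.0, 20.0])]
-49 11 -2.8 | -43 54 -0.2 | -37 54 1.1 | -31 49 1.2 | -25 52 1.7 | -19 48 2.2 | -13 46 3.2 | -7 55 3.5 | -1 39 3.4 | 5 37 0.9 | 11 33 1.1 | 
bin floor slope [-0.018  1.382]
bin2 lip s -6.4
bin1 wall y [0.6 8.1]
bin1 wall y None
```

```bash
python3 -c "
from rig import bot
print(bot.finish_job())"
```

```text
the job is handed in; nothing more can be done
None
```

The job is handed in at about 43 s of the 66 s allowed; no verdict came back. On the last depth check the cradle was home with the empty bin_1 in it and its gate down. Both its rollers lay in the tray and bin_2 was at the stop, but I did not re-check bin_3 or the bystanders after tipping.

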